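# Cap a round flask and hold it down in a touch-start mixer

## Robot

A 7-joint arm with a two-finger parallel gripper is mounted at the origin on the work surface. World frame = base frame: x ahead of the robot, y to its left, z up, the work surface at z = 0. Lengths are in mm, angles in rad, forces in N, time in s.
With the tool pointing down it reaches from about 400 to 875 mm from the base axis. Payload 4.4 kg.
Tool frame: the origin (TCP) lies midway between the tips of the shut fingers; the grasp point (between the pads) lies 19 mm behind it; x points along the fingers, y is the direction in which the jaws open and shut, and the axes are right-handed (so a half turn about x gives the same grasp; the last joint's range is limited). The gripper opens to 85 mm and grips with 20 to 120 N. Pads are 22 mm wide; open, the fingers measure 114 mm over their backs; the gripper's body (76 mm by 85 mm) begins 54 mm behind the grasp point. The pads swing forward as they close: fully open they stand 13 mm farther back than shut.
Start: joints at [1.198, 0.628, 0.038, 1.517, -0.027, 0.996, -0.02], TCP at [196.334, -619.654, 231.313] pointing down, gripper open.
Joint ranges: [-3.06, 3.06], [-0.37, 2.12], [-1.25, 1.32], [0.18, 2.47], [-1.1, 4.24], [0.23, 1.98], [-2.94, 2.94]. Speed limits (rad/s): [2.57, 2.57, 3.14, 3.14, 3.14, 3.14, 3.14].

## Interface

Orientations are given as [roll, pitch, yaw] about the fixed x, y, z axes, in that order (R = Rz(yaw) Ry(pitch) Rx(roll)).
In Python, from cell import ctrl gives the robot as it stands.
- The arm moves only by the tool arm_command, never from a script. Its argument "series" is a list of rows, each a list of 7 numbers: the opening, from 0 (shut) to 1 (fully open), then the shift along the world's x, y, z in cm, then the turn, a rotation vector about the world's x, y, z in degrees. In form: [[claw, x, y, z, rx, ry, rz], ...]. A call has 1 to 20 rows; each row shifts and turns the commanded pose from where the row before left it; what a row does not reach is not made up. A row lasts 1/12 s, in which the tool goes at most 41.7 mm and 7.16 degrees, less where a joint would pass 70% of its speed; a pose out of reach is approached as far as the arm can. A call with a gripper value outside its range is refused whole. The fingers move at their own pace and stop on an object; the grip force is fixed at half the most. Time passes only in rows, so rows that do not move let the fingers close. It gives the time, the measured TCP pose, the force and the opening at its end, in the units of the state.
- ctrl.read_state(): the state, without advancing time (a new reading comes with each control period).
- ctrl.get_image(name): name is "scene" or "top"; returns the picture (480x640x3 uint8, blue, green, red); there is no depth.
- ctrl.calibration(name): a dict with "fovy" (degrees; the focal length in pixels is half the picture's height over the tangent of half this angle, whatever the lens; pixels are square), "cx", "cy" (the principal point, pixels), "cam_to_world" (4x4, takes a point from camera to world coordinates). Camera axes: x right, y up, looking along -z (the intrinsics and any distortion apply to the point x, -y, -z); pixel columns grow to the right and rows downward; lengths in mm; the calibration is good to about 2 mm. A picture is of the moment at which its call begins. calibration takes no time and is no camera call.
- ctrl.finish_job(): hands the job in, once; it reports no verdict.
Trained networks look in the newest picture that a camera, given by its name, has taken for a name from the list of things; names that differ only in an ending like _2 or _b are one class to them, and where a whole thing is asked for, a point or a joint stands for the part that bears it (a point fixed in the world has none). Each returns a list of dicts, best first, with "conf" (0 to 1); they miss things now and then, are a little off and sometimes report something else, mostly with a low value. They report only what shows in the picture. A call takes as long as a camera call. They do not tell look-alikes from the thing itself.
- ctrl.spot_in(label, camera): "centre" ([x, y, z] in mm, in world coordinates, good to about 4 mm: the middle of the surface that is visible of it).
The state is a dict: "clock": time; "qpos": joint angles; "qd": joint speeds; "tau": joint torques, N m; "eef_pos": TCP position; "tool_rot": TCP orientation; "force": force on the tool from outside, world axes, zero at the start; "torque": the same for the moment, N m; "width": finger opening in mm.
Only numpy, scipy, OpenCV 4.12 (cv2) and the standard library are available. Lean on these libraries where they do the work, as an engineer would, in place of code of your own. Each camera call takes 0.05 s, during which the arm holds its last target.

## Task

The coating in the round-bellied flask has settled: screw its loose cap clockwise until it is tight while the flask stands on the bench, then set the flask upright, foot first, into the sprung ring on top of the little mixer and press the ring all the way down with it. The mixer runs only while its ring is held down, so finish with the flask still in your grip or under your push, holding the ring fully down. Never tip the flask over or ram it into the ring, do not push on the mixer itself, and leave the other things on the bench where they are.

Things in the scene. Friction and masses are not known exactly. Their poses are not given: they have to be found in the camera images.
- flask: round amber glass flask, 0.28 kg with its black screw cap, upright on the bench (of three capped amber containers the only one with a ball-shaped belly). Origin: centre of its underside; z up. Foot 34 mm across, 0 to 6 mm up; belly: ball 60 mm across centred 30.5 mm up; neck 27 mm across, 58 to 69 mm up; ribbed round cap 38 mm across, 69 to 93 mm up. A small rib on the neck marks its +x side
- cap_top (a point): centre of the top face of the flask's cap, 93 mm above the flask's underside; x points along the small raised rib on the cap's top, z up. The cap stays on the flask: it only turns, it does not rise or come off, and the flask can be lifted by it
- flask_cap (a joint): turn of the cap on the flask, rad: 0 = tight, at its stop (rib on the cap above the rib on the neck); it grows as the cap is turned anticlockwise seen from above, up to 1.5. It starts loose, 0.6 to 1.2. It turns easily (about 0.012 N m), so that the standing flask stays still; turned farther than the stop, cap and flask turn together
- mixer: small touch-start mixer fixed to the bench, with the ring it carries: grey housing with dark foot 150 x 126 mm, aluminium deck 108 mm across at 70 mm height, knob and switch on its -x side. Origin: centre of its underside; z up
- ring (a point): centre of the upper edge of the mixer's ring cradle, 98 mm above the bench when up; moves with the ring; z up. Aluminium ring: hole 46 mm across, 68 mm outside, 8 mm thick, three spring cups around it out to 50 mm. The flask's foot passes the hole and its ball rests on the hole's edge, the flask's underside 11 mm below this point, the cap's top 82 mm above it; below is free room
- cradle (a joint): how far the ring is pressed down, m: 0 = up, 0.008 = fully down on its stop. Springs: a push of about 6.5 N (the flask's own weight counts) starts it, 15.5 N holds it fully down; the flask's weight alone does not move it; it springs up again when let go
- bottle: bystander: straight-sided amber bottle with a paper label and the same cap, 50 mm across, 113 mm tall, loose. Origin: centre of its underside
- jar: bystander: low wide amber jar with a black lid and a paper label, 62 mm across, 56 mm tall, loose. Origin: centre of its underside
- spool: bystander: spool of solder wire standing on end, 62 mm across, 50 mm tall, loose. Origin: centre of its underside
- tweezers: bystander: black tweezers lying flat between the flasks and the mixer, 140 mm long along its x, 7 mm high, loose. Origin: its middle
- screwdriver: bystander: screwdriver with a black handle lying flat along its x, 160 mm long, loose
- parts_tray: bystander: aluminium parts tray 90 x 70 mm, 18 mm high, loose. Origin: centre of its underside
- board_holder: bystander: circuit board clamped flat between two aluminium angle brackets, fixed at the back, 100 x 160 mm, 60 mm high. Origin: centre of its underside
Things that resemble listed ones, but are neither listed nor needed, are in the scene too. Leave any pink look-alike of the flask alone.

How it is judged:
By the outcome, as a careful person would: the job done as asked, in the order asked, and still so for the second after the job is handed in, while the arm keeps its last pose, push and grip.
It also fails if it takes over 38 s, if anything falls off the work surface, if the arm or the gripper's body presses on something with over 40 N, if the wrist force passes 120 N, or if a joint passes its speed limit or range.

## Working session

There is one attempt and no reset: what is moved stays moved. The work goes in short steps, Python scripts to look and compute and a tool call to move; the robot and the scene stay as the last step left them, time stands still between calls to the robot, and variables do not carry over. Pictures are saved under pics/ and viewed, and the job is handed in when it is done.

Besides the shell and the picture viewer there is one more tool, called after "Emit:" in YAML: its name, and indented under it one key for each argument. arm_command: Moves the arm, as the interface text tells. Its arguments: {"type":"object","properties":{"series":{"type":"array"}},"required":["series"]}

```bash
ls; mkdir -p pics; python3 - <<'E'
from cell import ctrl
import cv2
for n in("scene","top"):
    im=ctrl.get_image(n); cv2.imwrite(f"pics/{n}0.png",im)
    c=ctrl.calibration(n); print(n,c)
print(ctrl.read_state())
for n in ("flask","mixer","ring","cap_top"):
  for cam in ("scene","top"):
    print(n,cam,ctrl.spot_in(n,cam))
E
```

```text
pics
scene {'fovy': 44.82152070052285, 'cx': 326.15136158007004, 'cy': 223.4154369380389, 'cam_to_world': array([[ 7.57386565e-03, -7.94819694e-01,  6.06798394e-01,
         1.45572068e+03],
       [ 9.99821443e-01, -4.48661829e-03, -1.83562876e-02,
        -6.93127676e+00],
       [ 1.73124117e-02,  6.06829074e-01,  7.94643792e-01,
         1.21792403e+03],
       [ 0.00000000e+00,  0.00000000e+00,  0.00000000e+00,
         1.00000000e+00]])}
top {'fovy': 51.40318060378743, 'cx': 308.67230667977856, 'cy': 231.79424662960452, 'cam_to_world': array([[ 4.99239132e-03,  9.96622233e-01, -8.19707353e-02,
         4.72990973e+02],
       [-9.99966734e-01,  5.50423995e-03,  6.01949781e-03,
         4.69162887e+01],
       [ 6.45035194e-03,  8.19379568e-02,  9.96616558e-01,
         1.22139310e+03],
       [ 0.00000000e+00,  0.00000000e+00,  0.00000000e+00,
         1.00000000e+00]])}
{'clock': 0.1, 'qpos': array([ 1.19817234,  0.6292306 ,  0.03842551,  1.51826506, -0.02697913,
        0.99635109, -0.01998767]), 'qd': array([-0.00111236, -0.0030678 ,  0.00041482, -0.00294347, -0.00023948,
  
[... 808 characters left out ...]
'centre': [727.0, -209.9, 55.0], 'conf': 0.56}]
mixer scene [{'centre': [574.4, 158.4, 69.8], 'conf': 0.95}]
mixer top [{'centre': [540.2, 155.6, 69.8], 'conf': 0.7}, {'centre': [412.0, 443.8, 6.6], 'conf': 0.51}, {'centre': [625.3, -195.0, 58.2], 'conf': 0.31}]
ring scene [{'centre': [550.9, 156.0, 98.2], 'conf': 0.82}]
ring top [{'centre': [539.9, 150.6, 99.3], 'conf': 0.83}]
cap_top scene [{'centre': [665.2, -107.0, 96.5], 'conf': 0.7}, {'centre': [737.8, -214.6, 93.6], 'conf': 0.56}, {'centre': [643.8, -211.1, 91.2], 'conf': 0.52}]
cap_top top [{'centre': [730.4, -213.5, 89.6], 'conf': 0.8}, {'centre': [633.8, -212.5, 89.2], 'conf': 0.73}, {'centre': [649.8, -108.4, 91.2], 'conf': 0.62}]
```

View pics/scene0.png

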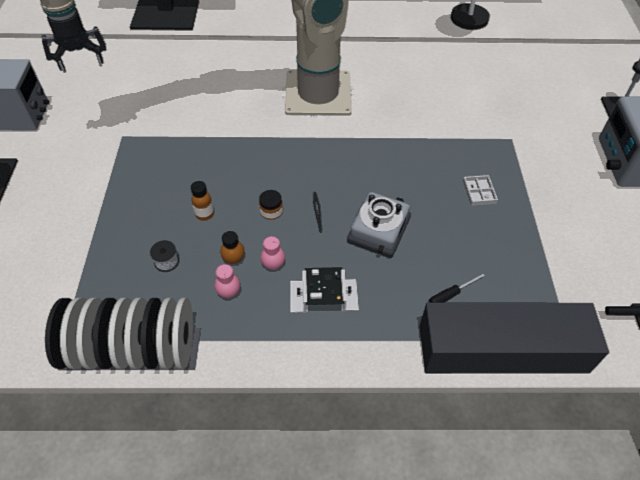

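View pics/top0.png

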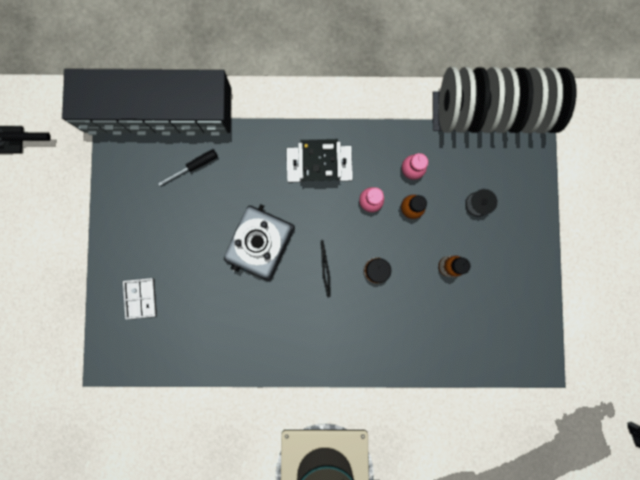

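```bash
python3 - <<'E'
import cv2
a=cv2.imread("pics/scene0.png")[150:350,120:320]; b=cv2.imread("pics/top0.png")[90:230,320:520]
cv2.imwrite("pics/sc0.png",cv2.resize(a,None,fx=3,fy=3,interpolation=cv2.INTER_CUBIC))
cv2.imwrite("pics/tc0.png",cv2.resize(b,None,fx=4,fy=4,interpolation=cv2.INTER_CUBIC))
E
```

```text
(no output)
```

View pics/sc0.png

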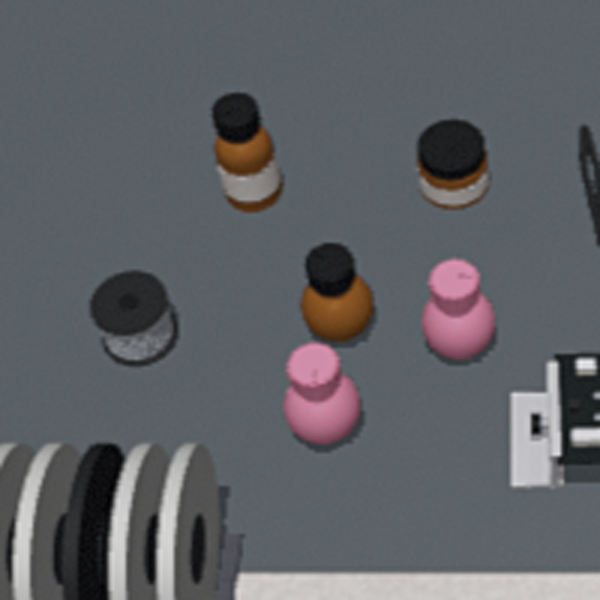

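View pics/tc0.png

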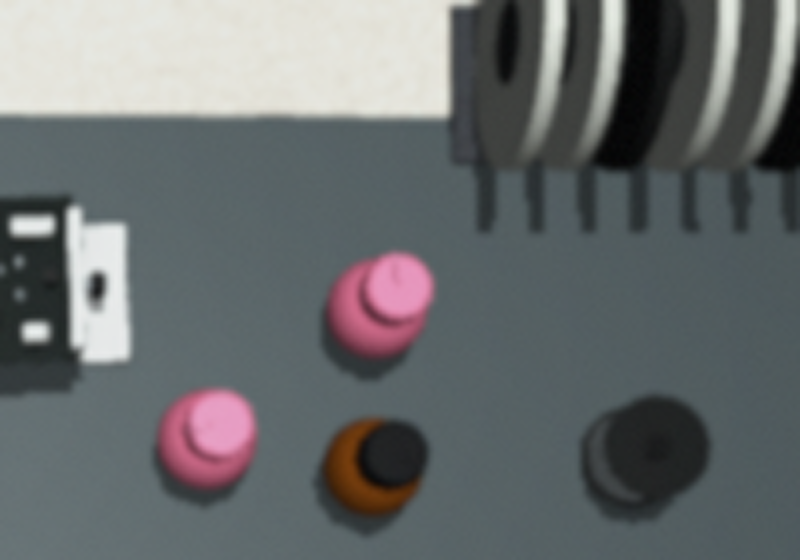

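The amber flask in the scene view is at about (230,240), and in the top view at about (416,206). The pink look-alikes stand about 100 mm away from it. The mixer ring is at (383,208) in the scene view and (258,241) in the top view. I'll segment both and triangulate.

```bash
cat > h.py <<'E'
import numpy as np,cv2
from cell import ctrl
from scipy.spatial.transform import Rotation as R
def ray(n,u,v):
    c=ctrl.calibration(n); f=240/np.tan(np.radians(c['fovy'])/2); T=c['cam_to_world']
    d=T[:3,:3]@np.array([(u-c['cx'])/f,-(v-c['cy'])/f,-1]); return T[:3,3],d/np.linalg.norm(d)
def tri(a,b):
    (p,d),(q,e)=ray(*a),ray(*b)
    s=np.linalg.lstsq(np.c_[d,-e],q-p,rcond=None)[0]
    x,y=p+s[0]*d,q+s[1]*e
    return (x+y)/2,np.linalg.norm(x-y)
def proj(n,P):
    c=ctrl.calibration(n); f=240/np.tan(np.radians(c['fovy'])/2); T=c['cam_to_world']
    q=T[:3,:3].T@(np.array(P,float)-T[:3,3]); return np.array([c['cx']+f*q[0]/-q[2],c['cy']-f*q[1]/-q[2]])
def plane(n,uv,z):
    p,d=ray(n,*uv); return p+d*(z-p[2])/d[2]
def st():
    s=ctrl.read_state(); r=R.from_euler('xyz',s['tool_rot']).as_matrix()
    print('t',round(s['clock'],2),'tcp',s['eef_pos'].round(1),'F',s['force'].round(2),'M',s['torque'].round(3),'w',round(s['width'],1))
    print('x',r[:,0].round(3),'y',r[:,1].round(3),'q',s['qpos'].round(2)); return s
E
python3 - <<'E'
from h import *
st()
a=cv2.imread("pics/scene0.png"); b=cv2.imread("pics/top0.png")
for im,n,(x0,y0,x1,y1) in((a,'scene',(212,225,250,268)),(b,'top',(395,188,432,222))):
    g=im[y0:y1,x0:x1]; gr=g.max(2)
    m=(gr<62).astype('uint8'); k,l,s,c=cv2.connectedComponentsWithStats(m)
    print(n,[(s[i][:5]+[x0,y0,0,0,0],(c[i]+[x0,y0]).round(1)) for i in range(1,k) if s[i][4]>20])
    am=((g[:,:,2].astype(int)-g[:,:,0])>50).astype('uint8');k,l,s,c=cv2.connectedComponentsWithStats(am)
    print('amb',[(s[i][:5]+[x0,y0,0,0,0],(c[i]+[x0,y0]).round(1)) for i in range(1,k) if s[i][4]>20])
cv2.imwrite("pics/a1.png",cv2.resize(a[185:260,340:420],None,fx=7,fy=7,interpolation=cv2.INTER_CUBIC))
cv2.imwrite("pics/b1.png",cv2.resize(b[195:290,215:305],None,fx=6,fy=6,interpolation=cv2.INTER_CUBIC))
E
```

```text
t 0.5 tcp [ 196.3 -619.6  231.3] F [-0.01 -0.42 -0.1 ] M [-0.016  0.03   0.024] w 85.5
x [ 0.  0. -1.] y [ 0.302 -0.953 -0.   ] q [ 1.2   0.63  0.04  1.52 -0.03  1.   -0.02]
scene [(array([222, 231,  17,  18, 235]), array([229.7, 239.4]))]
amb [(array([221, 242,  23,  21, 317]), array([232.3, 253.2]))]
top [(array([409, 195,  18,  18, 240]), array([417.6, 203.5])), (array([400, 206,  20,  16,  92]), array([407. , 216.1]))]
amb [(array([402, 195,  22,  23, 206]), array([409.5, 208.1]))]
```

View pics/a1.png

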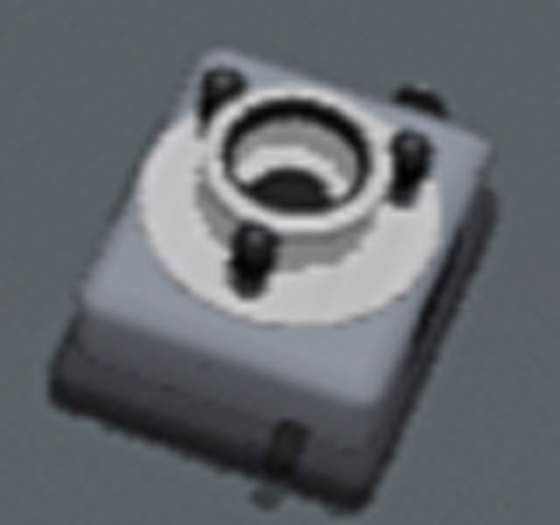

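View pics/b1.png

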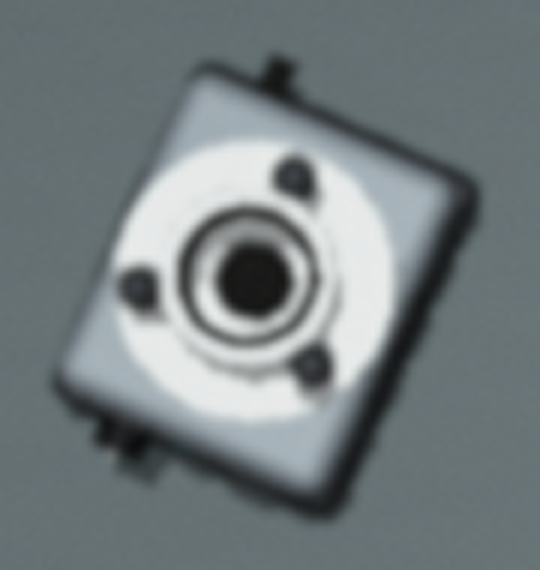

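```bash
python3 - <<'E'
from h import *
from scipy.optimize import least_squares
t=np.linspace(0,2*np.pi,60)
def bb(n,P,h=24,r=19):
    pts=np.array([proj(n,[P[0]+r*np.cos(a),P[1]+r*np.sin(a),P[2]-k]) for a in t for k in(0,h)])
    return np.r_[pts.min(0),pts.max(0)]
def f(P):
    s=bb('scene',P);q=bb('top',P)
    return np.r_[s-np.array([221.5,230.5,238.5,248.5]),q-np.array([408.5,194.5,426.5,212.5])]
r=least_squares(f,[635,-210,90]); print(r.x,r.fun.round(2))
x,e=tri(('scene',381.9,206.9),('top',256.2,240.6)); print('ring',x,e)
print(plane('scene',(381.9,206.9),98),plane('top',(256.2,240.6),98))
# ball silhouette check
x,e=tri(('scene',381.9,206.9),('top',256.2,240.6))
E
```

```text
Traceback (most recent call last):
  File "h.py", line 13, in proj
    c=ctrl.calibration(n); f=240/np.tan(np.radians(c['fovy'])/2); T=c['cam_to_world']
ValueError: time passes only in moves, steps and waits
```

```bash
python3 - <<'E'
s=open('h.py').read()
s=s.replace("def ray","_C={}\ndef cal(n):\n    if n not in _C: _C[n]=ctrl.calibration(n)\n    return _C[n]\ndef ray",1).replace("c=ctrl.calibration(n);","c=cal(n);")
open('h.py','w').write(s)
E
python3 - <<'E'
from h import *
from scipy.optimize import least_squares
t=np.linspace(0,2*np.pi,60)
def bb(n,P,h=24,r=19):
    pts=np.array([proj(n,[P[0]+r*np.cos(a),P[1]+r*np.sin(a),P[2]-k]) for a in t for k in(0,h)])
    return np.r_[pts.min(0),pts.max(0)]
def f(P):
    s=bb('scene',P);q=bb('top',P)
    return np.r_[s-np.array([221.5,230.5,238.5,248.5]),q-np.array([408.5,194.5,426.5,212.5])]
r=least_squares(f,[635,-210,90]); print(r.x,r.fun.round(2))
x,e=tri(('scene',381.9,206.9),('top',256.2,240.6)); print('ring',x,e)
print(plane('scene',(381.9,206.9),98),plane('top',(256.2,240.6),98))
E
```

```text
[ 634.13871507 -212.05620409   88.37249188] [ 0.15 -0.27  0.16  0.35 -0.2   0.17  0.49 -0.14]
ring [545.03778888 158.50336164  94.09752607] 0.5556297454901804
[548.20800364 157.64974472  98.        ] [544.80519435 158.3948713   98.        ]
```

Emit:
arm_command:
  series:
    - [0.7,2.19,2.04,-0.2,0,0,5.35]
    - [0.7,2.19,2.04,-0.2,0,0,5.35]
    - [0.7,2.19,2.04,-0.2,0,0,5.35]
    - [0.7,2.19,2.04,-0.2,0,0,5.35]
    - [0.7,2.19,2.04,-0.2,0,0,5.35]
    - [0.7,2.19,2.04,-0.2,0,0,5.35]
    - [0.7,2.19,2.04,-0.2,0,0,5.35]
    - [0.7,2.19,2.04,-0.2,0,0,5.35]
    - [0.7,2.19,2.04,-0.2,0,0,5.35]
    - [0.7,2.19,2.04,-0.2,0,0,5.35]
    - [0.7,2.19,2.04,-0.2,0,0,5.35]
    - [0.7,2.19,2.04,-0.2,0,0,5.35]
    - [0.7,2.19,2.04,-0.2,0,0,5.35]
    - [0.7,2.19,2.04,-0.2,0,0,5.35]
    - [0.7,2.19,2.04,-0.2,0,0,5.35]
    - [0.7,2.19,2.04,-0.2,0,0,5.35]
    - [0.7,2.19,2.04,-0.2,0,0,5.35]
    - [0.7,2.19,2.04,-0.2,0,0,5.35]
    - [0.7,2.19,2.04,-0.2,0,0,5.35]
    - [0.7,2.19,2.04,-0.2,0,0,5.35]

```text
clock: 2.17
eef_pos: [635.3, -210.8, 191.3]
tool_rot: [-0.409, 1.57, -1.373]
force: [-0.1, 0.1, -0.1]
width: 59.8
```

```bash
python3 - <<'E'
from h import *
st()
for n in("scene","top"):
    im=ctrl.get_image(n); cv2.imwrite(f"pics/{n}1.png",im)
a=cv2.imread("pics/scene1.png")[130:330,140:340]; b=cv2.imread("pics/top1.png")[110:260,330:500]
c=np.zeros((600,800,3),'uint8'); c[:400,:400]=cv2.resize(a,(400,400)); c[:353,400:]=cv2.resize(b,(400,353)); cv2.imwrite("pics/c1.png",c)
E
```

```text
t 2.17 tcp [ 635.3 -210.8  191.3] F [-0.06  0.07 -0.09] M [-0.018  0.001  0.014] w 59.8
x [ 0. -0. -1.] y [ 0.821  0.571 -0.   ] q [ 0.53  0.73 -0.45  1.49  0.35  1.    0.59]
```

View pics/c1.png

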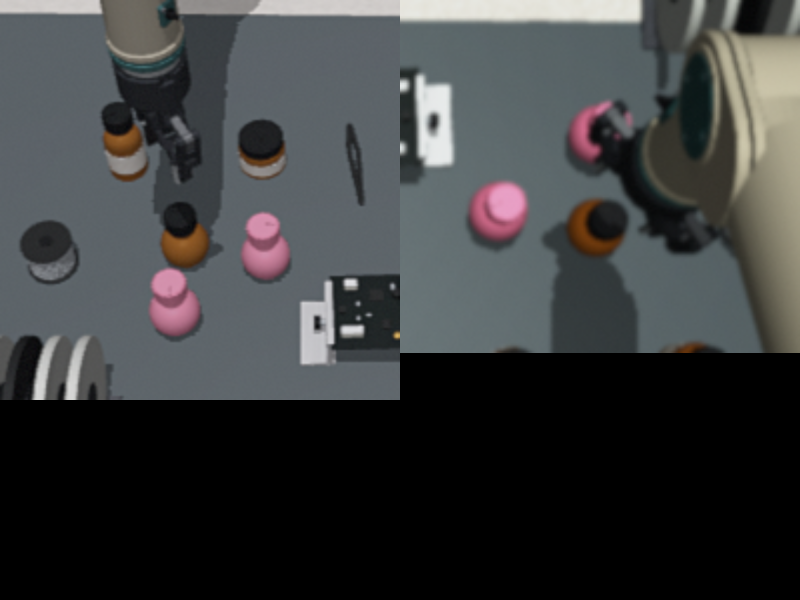

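The gripper is above the amber flask, with the pink flasks clear of it. I'll lower it to just above the cap and check alignment.

Emit:
arm_command:
  series:
    - [0.7,-0.1,-0.1,-2,0,0,0]
    - [0.7,0,0,-2,0,0,0]
    - [0.7,0,0,-2,0,0,0]
    - [0.7,0,0,-1.5,0,0,0]
    - [0.7,0,0,-0.5,0,0,0]

```text
clock: 2.68
eef_pos: [631.2, -213.2, 108.6]
tool_rot: [-2.281, 1.566, 3.034]
force: [-0.4, 0.2, -0.3]
width: 59.4
```

```bash
python3 - <<'E'
from h import *
s=st()
for n in("scene","top"):
    im=ctrl.get_image(n); cv2.imwrite(f"pics/{n}2.png",im)
    print(n,proj(n,s['eef_pos']),proj(n,[634,-212,93]))
a=cv2.imread("pics/scene2.png")[190:280,180:280]; b=cv2.imread("pics/top2.png")[150:240,380:480]
c=np.hstack([cv2.resize(a,(400,360),interpolation=3),cv2.resize(b,(400,360),interpolation=3)]); cv2.imwrite("pics/c2.png",c)
E
```

```text
t 2.68 tcp [ 631.2 -213.2  108.6] F [-0.38  0.16 -0.33] M [-0.     0.023 -0.022] w 59.4
x [-0.005  0.    -1.   ] y [ 0.824  0.567 -0.004] q [ 0.52  0.82 -0.41  1.56  0.4   0.85  0.55]
scene [228.32707193 230.53424733] [229.46193332 235.3991165 ]
top [421.25894981 202.92683528] [419.15384162 202.65359505]
```

View pics/c2.png

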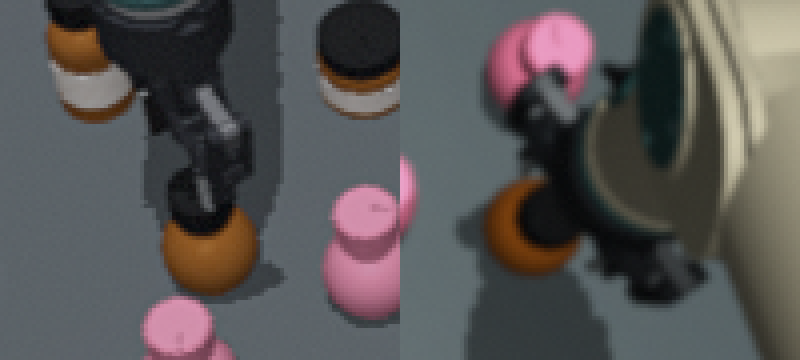

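Emit:
arm_command:
  series:
    - [0.7,0,0,-1,0,0,0]
    - [0.7,0,0,-1.2,0,0,0]
    - [0.7,0,0,-1.2,0,0,0]
    - [0.7,0,0,-1.2,0,0,0]
    - [0.7,0,0,-0.6,0,0,0]
    - [0.7,0,0,0,0,0,0]
    - [0.7,0,0,0,0,0,0]

```text
clock: 3.37
eef_pos: [633.1, -212.5, 58.7]
tool_rot: [-2.628, 1.57, 2.688]
force: [0.5, 0.4, -0.1]
width: 59.9
```

```bash
python3 - <<'E'
from h import *
s=st()
for n in("scene","top"):
    im=ctrl.get_image(n); cv2.imwrite(f"pics/{n}3.png",im)
a=cv2.imread("pics/scene3.png")[190:280,180:280]; b=cv2.imread("pics/top3.png")[150:240,380:480]
c=np.hstack([cv2.resize(a,(400,360),interpolation=3),cv2.resize(b,(400,360),interpolation=3)]); cv2.imwrite("pics/c3.png",c)
E
```

```text
t 3.37 tcp [ 633.1 -212.5   58.7] F [ 0.55  0.44 -0.06] M [-0.021 -0.012  0.007] w 59.9
x [-0.001  0.    -1.   ] y [ 0.823  0.568 -0.001] q [ 0.5   0.89 -0.39  1.58  0.44  0.76  0.53]
```

View pics/c3.png

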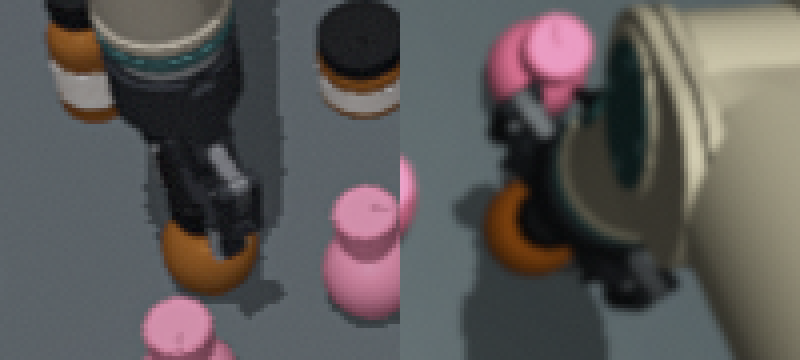

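The fingers straddle the cap, so I'll close.

Emit:
arm_command:
  series:
    - [0.5,0,0,0,0,0,0]
    - [0.4,0,0,0,0,0,0]
    - [0.3,0,0,0,0,0,0]
    - [0.2,0,0,0,0,0,0]
    - [0,0,0,0,0,0,0]
    - [0,0,0,0,0,0,0]
    - [0,0,0,0,0,0,0]

```text
clock: 4.05
eef_pos: [634.0, -212.7, 60.2]
tool_rot: [0.781, 1.569, -0.186]
force: [-0.1, -1.0, 6.0]
width: 37.0
```

```bash
python3 - <<'E'
from h import *
s=st()
for n in("scene","top"):
    im=ctrl.get_image(n); cv2.imwrite(f"pics/{n}4.png",im)
a=cv2.imread("pics/scene4.png")[190:280,180:280]; b=cv2.imread("pics/top4.png")[150:240,380:480]
c=np.hstack([cv2.resize(a,(400,360),interpolation=3),cv2.resize(b,(400,360),interpolation=3)]); cv2.imwrite("pics/c4.png",c)
E
```

```text
t 4.05 tcp [ 634.  -212.7   60.2] F [-0.15 -1.04  6.02] M [0.038 0.132 0.028] w 37.0
x [ 0.002 -0.    -1.   ] y [0.823 0.568 0.001] q [ 0.5   0.88 -0.39  1.58  0.44  0.76  0.53]
```

View pics/c4.png

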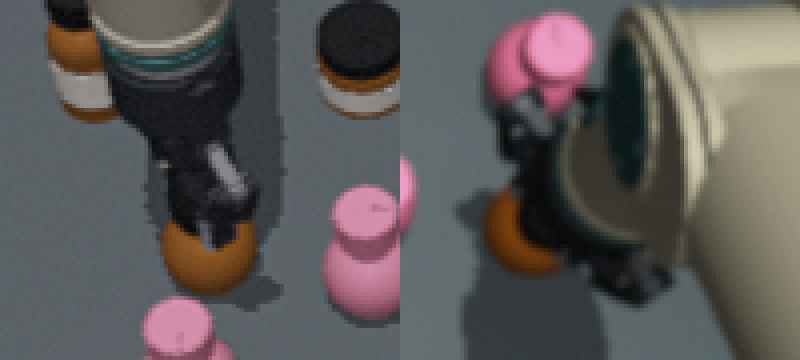

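Emit:
arm_command:
  series:
    - [0,0,0,0,0,0,-3]
    - [0,0,0,0,0,0,-5]
    - [0,0,0,0,0,0,-5]
    - [0,0,0,0,0,0,-5]
    - [0,0,0,0,0,0,-5]
    - [0,0,0,0,0,0,-4]

```text
clock: 4.65
eef_pos: [633.7, -212.7, 60.1]
tool_rot: [1.01, 1.57, -0.433]
force: [-0.6, -0.1, 5.4]
width: 36.7
```

```bash
python3 -c "from h import *;st()"
```

```text
t 4.65 tcp [ 633.7 -212.7   60.1] F [-0.6  -0.07  5.43] M [0.086 0.306 0.007] w 36.7
x [ 0.001 -0.    -1.   ] y [0.992 0.128 0.001] q [ 0.43  0.87 -0.26  1.58  0.3   0.73  0.16]
```

Emit:
arm_command:
  series:
    - [0,0,0,0,0,0,-3]
    - [0,0,0,0,0,0,-4]
    - [0,0,0,0,0,0,-3]

```text
clock: 4.9
eef_pos: [633.6, -212.7, 60.2]
tool_rot: [1.175, 1.57, -0.442]
force: [-0.8, 1.2, 6.7]
width: 36.2
```

```bash
python3 -c "from h import *;st()"
```

```text
t 4.9 tcp [ 633.6 -212.7   60.2] F [-0.79  1.21  6.72] M [0.139 0.3   0.054] w 36.2
x [ 0.001 -0.    -1.   ] y [ 0.999 -0.045  0.001] q [ 0.41  0.86 -0.22  1.58  0.25  0.72  0.03]
```

Emit:
arm_command:
  series:
    - [0,0,0,0,0,0,-3]
    - [0,0,0,0,0,0,-4]
    - [0,0,0,0,0,0,-3]

```text
clock: 5.15
eef_pos: [633.6, -212.8, 60.2]
tool_rot: [1.204, 1.57, -0.586]
force: [-1.1, -0.7, 6.2]
width: 36.4
```

```bash
python3 -c "from h import *;st()"
```

```text
t 5.15 tcp [ 633.6 -212.8   60.2] F [-1.11 -0.66  6.21] M [0.037 0.328 0.054] w 36.4
x [ 0.001 -0.    -1.   ] y [ 0.976 -0.218  0.001] q [ 0.38  0.86 -0.17  1.59  0.2   0.71 -0.1 ]
```

Emit:
arm_command:
  series:
    - [0,0,0,0,0,0,-3]
    - [0,0,0,0,0,0,-4]
    - [0,0,0,0,0,0,-3]

```text
clock: 5.4
eef_pos: [633.4, -213.2, 60.1]
tool_rot: [0.888, 1.57, -1.078]
force: [-0.4, -0.5, 6.3]
width: 36.4
```

```bash
python3 -c "from h import *;st()"
```

```text
t 5.4 tcp [ 633.4 -213.2   60.1] F [-0.35 -0.51  6.26] M [-0.016  0.411  0.03 ] w 36.4
x [ 0.    -0.001 -1.   ] y [ 0.923 -0.385  0.001] q [ 0.35  0.86 -0.12  1.59  0.14  0.71 -0.23]
```

Emit:
arm_command:
  series:
    - [0,0,0,0,0,0,-3]
    - [0,0,0,0,0,0,-4]
    - [0,0,0,0,0,0,-4]

```text
clock: 5.65
eef_pos: [633.2, -213.2, 60.1]
tool_rot: [0.764, 1.57, -1.394]
force: [-1.3, -0.4, 6.2]
width: 36.6
```

```bash
python3 -c "from h import *;st()"
```

```text
t 5.65 tcp [ 633.2 -213.2   60.1] F [-1.32 -0.42  6.16] M [0.064 0.475 0.043] w 36.6
x [ 0.    -0.001 -1.   ] y [ 0.833 -0.554  0.   ] q [ 0.32  0.86 -0.07  1.59  0.09  0.7  -0.38]
```

Emit:
arm_command:
  series:
    - [0,0,0,0,0,0,-4]
    - [0,0,0,0,0,0,-4]
    - [0,0,0,0,0,0,-4]

```text
clock: 5.9
eef_pos: [633.2, -213.0, 60.2]
tool_rot: [0.859, 1.57, -1.508]
force: [-1.4, 0.1, 6.3]
width: 36.6
```

```bash
python3 -c "from h import *;st()"
```

```text
t 5.9 tcp [ 633.2 -213.    60.2] F [-1.44  0.08  6.27] M [0.178 0.464 0.102] w 36.6
x [ 0. -0. -1.] y [ 0.699 -0.715  0.   ] q [ 0.29  0.86 -0.02  1.59  0.02  0.7  -0.53]
```

Emit:
arm_command:
  series:
    - [0,0,0,0,0,0,-3]
    - [0,0,0,0,0,0,-3]
    - [0,0,0,0,0,0,0]
    - [0,0,0,0,0,0,0]

```text
clock: 6.23
eef_pos: [633.2, -212.8, 60.2]
tool_rot: [0.68, 1.57, -1.789]
force: [-1.2, 1.0, 7.1]
width: 36.6
```

```bash
python3 - <<'E'
from h import *
s=st()
for n in("scene","top"):
    im=ctrl.get_image(n); cv2.imwrite(f"pics/{n}5.png",im)
a=cv2.imread("pics/scene5.png")[190:280,180:280]; b=cv2.imread("pics/top5.png")[150:240,380:480]
c=np.hstack([cv2.resize(a,(400,360),interpolation=3),cv2.resize(b,(400,360),interpolation=3)]); cv2.imwrite("pics/c5.png",c)
E
```

```text
t 6.23 tcp [ 633.2 -212.8   60.2] F [-1.19  1.04  7.11] M [ 0.176  0.381 -0.02 ] w 36.6
x [-0. -0. -1.] y [ 0.623 -0.782  0.   ] q [ 0.28  0.86  0.01  1.59 -0.01  0.7  -0.6 ]
```

View pics/c5.png

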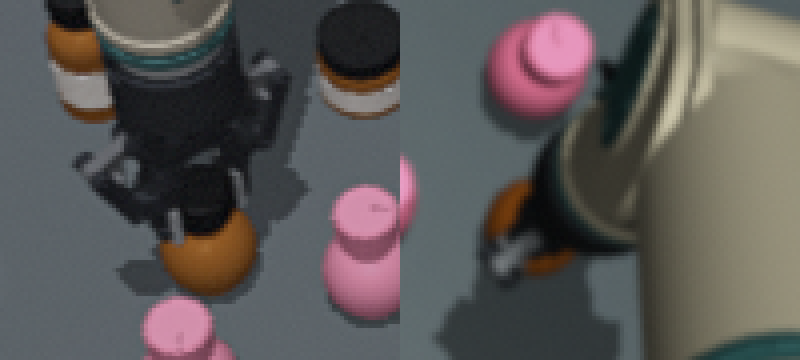

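Emit:
arm_command:
  series:
    - [0,0,0,-0.1,0,0,0]
    - [0,0,0,0,0,0,-3]
    - [0,0,0,0,0,0,-3]

```text
clock: 6.58
eef_pos: [633.7, -212.8, 60.1]
tool_rot: [2.512, 1.57, -0.064]
force: [-2.3, 0.1, 12.2]
width: 36.1
```

```bash
python3 -c "from h import *;st()"
```

```text
t 6.58 tcp [ 633.7 -212.8   60.1] F [-2.26  0.08 12.24] M [0.271 0.535 0.169] w 36.1
x [ 0.001 -0.    -1.   ] y [ 0.536 -0.844  0.001] q [ 0.26  0.86  0.04  1.59 -0.05  0.7  -0.68]
```

Emit:
arm_command:
  series:
    - [0,0,0,0,0,0,-3]

```text
clock: 6.67
eef_pos: [633.9, -212.8, 60.1]
tool_rot: [2.496, 1.569, -0.132]
force: [-2.2, 0.4, 10.8]
width: 36.6
```

```bash
python3 -c "from h import *;st()"
```

```text
t 6.67 tcp [ 633.9 -212.8   60.1] F [-2.24  0.37 10.77] M [0.289 0.504 0.07 ] w 36.6
x [ 0.001 -0.    -1.   ] y [ 0.492 -0.871  0.001] q [ 0.25  0.86  0.05  1.59 -0.06  0.7  -0.72]
```

Emit:
arm_command:
  series:
    - [0,0,0,0,0,0,-3]

```text
clock: 6.75
eef_pos: [634.0, -212.8, 60.1]
tool_rot: [2.49, 1.569, -0.19]
force: [-1.1, 0.9, 12.0]
width: 36.1
```

```bash
python3 -c "from h import *;st()"
```

```text
t 6.75 tcp [ 634.  -212.8   60.1] F [-1.08  0.89 12.04] M [0.317 0.46  0.103] w 36.1
x [ 0.002 -0.    -1.   ] y [ 0.445 -0.895  0.001] q [ 0.24  0.86  0.07  1.59 -0.08  0.7  -0.76]
```

Emit:
arm_command:
  series:
    - [0,0,0,0,0,0,-3]

```text
clock: 6.83
eef_pos: [634.1, -212.9, 60.1]
tool_rot: [2.537, 1.569, -0.196]
force: [-1.0, 1.1, 11.2]
width: 36.7
```

```bash
python3 -c "from h import *;st()"
```

```text
t 6.83 tcp [ 634.1 -212.9   60.1] F [-0.95  1.08 11.16] M [0.235 0.383 0.095] w 36.7
x [ 0.002 -0.    -1.   ] y [ 0.398 -0.917  0.001] q [ 0.24  0.86  0.08  1.59 -0.1   0.7  -0.8 ]
```

Emit:
arm_command:
  series:
    - [0,0,0,0,0,0,-3]

```text
clock: 6.92
eef_pos: [634.1, -212.8, 60.1]
tool_rot: [2.611, 1.569, -0.174]
force: [-1.6, 1.0, 10.5]
width: 36.6
```

```bash
python3 -c "from h import *;st()"
```

```text
t 6.92 tcp [ 634.1 -212.8   60.1] F [-1.57  1.   10.51] M [0.256 0.394 0.089] w 36.6
x [ 0.002 -0.    -1.   ] y [ 0.349 -0.937  0.001] q [ 0.23  0.86  0.1   1.59 -0.11  0.7  -0.84]
```

Turning torque is now steady at about 0.09 N m, well above the free 0.012. The turn so far is 95°, more than the 69° maximum, so the cap is at its stop. Next I'll lift.

Emit:
arm_command:
  series:
    - [0,0,0,0.1,0,0,0]
    - [0,0,0,0.3,0,0,0]
    - [0,0,0,0.8,0,0,0]
    - [0,0,0,1.5,0,0,0]
    - [0,0,0,2,0,0,0]
    - [0,0,0,2,0,0,0]
    - [0,0,0,2,0,0,0]
    - [0,0,0,2,0,0,0]
    - [0,0,0,1.5,0,0,0]
    - [0,0,0,1,0,0,0]
    - [0,0,0,0.5,0,0,0]
    - [0,0,0,0,0,0,0]

```text
clock: 7.92
eef_pos: [633.5, -212.8, 196.0]
tool_rot: [2.575, 1.57, -0.208]
force: [0.2, 0.1, -3.1]
width: 36.5
```

```bash
python3 - <<'E'
from h import *
s=st()
im=ctrl.get_image("scene"); cv2.imwrite(f"pics/scene6.png",im)
cv2.imwrite("pics/c6.png",cv2.resize(im[130:300,130:330],(800,680))[:600])
E
```

```text
t 7.92 tcp [ 633.5 -212.8  196. ] F [ 0.18  0.13 -3.13] M [-0.038 -0.03   0.02 ] w 36.5
x [ 0.001 -0.    -1.   ] y [ 0.352 -0.936  0.001] q [ 0.21  0.69  0.12  1.5  -0.09  0.95 -0.85]
```

View pics/c6.png

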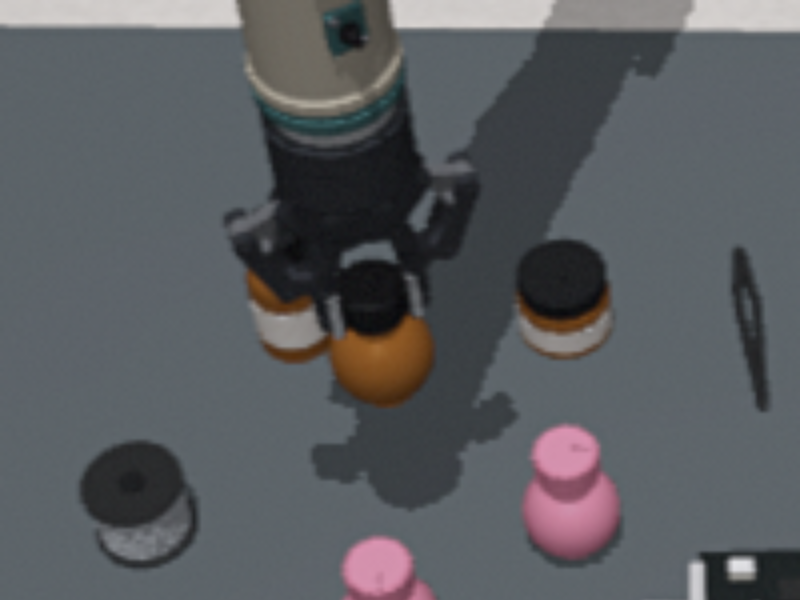

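Emit:
arm_command:
  series:
    - [0,-0.25,1.0,0,0,0,0]
    - [0,-0.4,1.6,0,0,0,0]
    - [0,-0.5,2.2,0,0,0,0]
    - [0,-0.5,2.2,0,0,0,0]
    - [0,-0.5,2.2,0,0,0,0]
    - [0,-0.5,2.2,0,0,0,0]
    - [0,-0.5,2.2,0,0,0,0]
    - [0,-0.5,2.2,0,0,0,0]
    - [0,-0.5,2.2,0,0,0,0]
    - [0,-0.5,2.2,0,0,0,0]
    - [0,-0.5,2.2,0,0,0,0]
    - [0,-0.5,2.2,0,0,0,0]
    - [0,-0.5,2.2,0,0,0,0]
    - [0,-0.5,2.2,0,0,0,0]
    - [0,-0.5,2.2,0,0,0,0]
    - [0,-0.5,2.2,0,0,0,0]
    - [0,-0.6,1.9,0,0,0,0]
    - [0,-0.3,1.2,0,0,0,0]
    - [0,-0.2,0.6,0,0,0,0]
    - [0,0,0,0,0,0,0]

```text
clock: 9.63
eef_pos: [544.8, 160.0, 194.7]
tool_rot: [-0.558, 1.569, 2.946]
force: [0.5, -0.5, -3.3]
width: 36.8
```

Emit:
arm_command:
  series:
    - [0,0,0,-1.5,0,0,0]
    - [0,0,0,-0.5,0,0,0]
    - [0,0,0,0,0,0,0]

```text
clock: 9.88
eef_pos: [544.9, 156.3, 173.9]
tool_rot: [0.222, 1.567, -2.562]
force: [-0.2, -0.0, -2.4]
width: 36.3
```

```bash
python3 - <<'E'
from h import *
s=st()
for n in("scene","top"):
    im=ctrl.get_image(n); cv2.imwrite(f"pics/{n}7.png",im)
a=cv2.imread("pics/scene7.png")[170:260,335:435]; b=cv2.imread("pics/top7.png")[195:285,210:310]
c=np.hstack([cv2.resize(a,(400,360),interpolation=3),cv2.resize(b,(400,360),interpolation=3)]); cv2.imwrite("pics/c7.png",c)
for n,bx in(('scene',(340,150,430,260)),('top',(210,170,310,290))):
    im=cv2.imread(f"pics/{n}7.png").astype(int); x0,y0,x1,y1=bx; g=im[y0:y1,x0:x1]
    m=((g[:,:,2]-g[:,:,0])>50); v,u=np.nonzero(m)
    if len(u): print(n,len(u),u.min()+x0,u.max()+x0,v.min()+y0,v.max()+y0)
    P=s['eef_pos']+[0,0,-60.1+30.5]; print('exp ball',proj(n,P),proj(n,P+[0,30,0])-proj(n,P))
E
```

```text
t 9.88 tcp [544.9 156.3 173.9] F [-0.16 -0.05 -2.42] M [-0.034  0.071  0.039] w 36.3
x [-0.003 -0.002 -1.   ] y [ 0.35  -0.937  0.001] q [-0.42  0.59  0.13  1.81 -0.11  0.75 -1.44]
scene 322 371 394 188 207
exp ball [383.05045053 193.80484896] [12.36342019  0.0671494 ]
top 14 264 266 240 245
exp ball [255.05273279 239.17748806] [-13.87890394  -0.0751097 ]
```

View pics/c7.png

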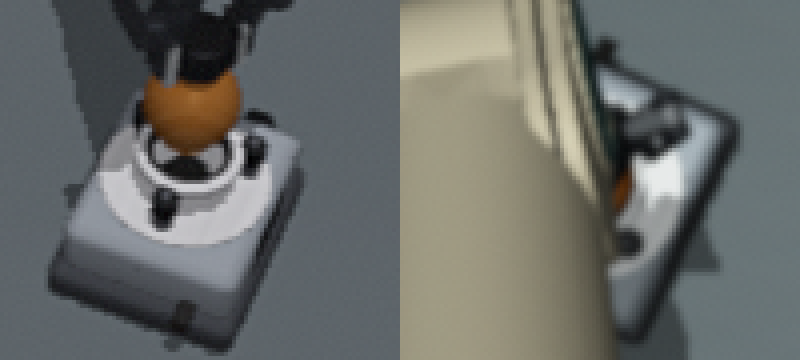

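```bash
cat > ball.py <<'E'
from h import *
from scipy.optimize import least_squares
def fit(im,box,z,name='scene'):
    x0,y0,x1,y1=box; g=im[y0:y1,x0:x1].astype(float)
    d=g[:,:,2]-g[:,:,0]; d=cv2.resize(d,None,fx=8,fy=8,interpolation=cv2.INTER_CUBIC)
    m=(d>45).astype('uint8'); k,l,s,c=cv2.connectedComponentsWithStats(m); i=1+np.argmax(s[1:,4])
    cs,_=cv2.findContours((l==i).astype('uint8'),cv2.RETR_EXTERNAL,cv2.CHAIN_APPROX_NONE)
    p=max(cs,key=len)[:,0,:].astype(float); p=(p+.5)/8-.5+[x0,y0]
    p=p[p[:,1]>p[:,1].max()-0.55*(p[:,1].max()-p[:,1].min())]  # lower part
    # outline in image of sphere: distance of ray to centre == 30
    c0,_=ray(name,0,0); rays=np.array([ray(name,*q)[1] for q in p])
    def f(v):
        C=np.array([v[0],v[1],z]); w=C-c0
        return np.linalg.norm(np.cross(rays,w),axis=1)-v[2]
    r=least_squares(f,[*plane(name,p.mean(0),z)[:2],30],loss='soft_l1')
    r2=least_squares(lambda v:f([v[0],v[1],30]),r.x[:2],loss='soft_l1')
    return r.x,r2.x
E
python3 - <<'E'
from ball import *
s=st()
im=ctrl.get_image("scene"); cv2.imwrite("pics/scene8.png",im)
print(fit(im,(360,170,410,215),s['eef_pos'][2]-60.1+30.5))
print('orig',fit(cv2.imread("pics/scene0.png"),(212,235,252,275),30.5))
E
```

```text
t 9.98 tcp [546.  157.1 175.2] F [ 0.35  0.47 -3.84] M [-0.019 -0.026 -0.016] w 36.6
x [-0.001 -0.001 -1.   ] y [ 0.35  -0.937  0.001] q [-0.42  0.58  0.13  1.81 -0.11  0.75 -1.44]
(array([551.33558143, 155.57416618,  27.36580226]), array([546.68037381, 155.84176335]))
orig (array([ 637.09029498, -212.74975709,   27.77447707]), array([ 633.72809294, -212.95871523]))
```

```bash
sed -i 's/def fit(im,box,z,name=.scene.)/def fit(im,box,z,name="scene",th=45,fr=.55)/; s/d>45/d>th/; s/0\.55\*(p/fr*(p/' ball.py
python3 - <<'E'
from ball import *
for th in(25,35,60):
  for fr in (.5,.7):
    for nm,b,z in(("8",(360,170,410,215),175.2-29.6),("0",(212,235,252,275),30.5)):
      a,c=fit(cv2.imread(f"pics/scene{nm}.png"),b,z,th=th,fr=fr); print(th,fr,nm,a.round(1),c.round(1))
# ring ellipse in initial scene: bright ring fits
im=cv2.imread("pics/scene0.png"); 
from scipy.optimize import least_squares
E
python3 - <<'E'
from h import *
# overlay predicted ring circles for check
for n,bx in(("scene",(350,180,415,230)),("top",(225,210,290,272))):
    im=cv2.imread(f"pics/{n}0.png");x0,y0,x1,y1=bx;k=8
    g=cv2.resize(im[y0:y1,x0:x1],None,fx=k,fy=k,interpolation=cv2.INTER_CUBIC)
    C=plane(n,(381.9,206.9) if n=="scene" else (256.2,240.6),98)
    for r,col in((23,(0,0,255)),(34,(0,255,0))):
        for a in np.linspace(0,2*np.pi,120):
            p=((proj(n,C+[r*np.cos(a),r*np.sin(a),0])-[x0,y0]+.5)*k-.5).round().astype(int); cv2.circle(g,tuple(map(int,p)),1,col,-1)
    cv2.imwrite(f"pics/ring_{n}.png",g)
E
```

```text
25 0.5 8 [553.6 155.3  27.5] [549.1 155.5]
25 0.5 0 [ 637.6 -212.5   28.6] [ 635.4 -212.6]
25 0.7 8 [550.9 155.5  29. ] [549.1 155.6]
25 0.7 0 [ 638.9 -212.3   27.9] [ 635.8 -212.4]
35 0.5 8 [553.3 155.3  27. ] [548.  155.6]
35 0.5 0 [ 637.5 -212.6   28.1] [ 634.6 -212.8]
35 0.7 8 [550.7 155.6  28.5] [547.9 155.7]
35 0.7 0 [ 639.1 -212.3   27.3] [ 635.1 -212.3]
60 0.5 8 [543.8 157.   28.9] [542.  157.2]
60 0.5 0 [ 634.6 -213.6   27.5] [ 630.9 -214.2]
60 0.7 8 [545.3 156.7  27.9] [541.8 157.2]
60 0.7 0 [ 638.7 -213.    25.1] [ 631.1 -213.4]
```

View pics/ring_scene.png

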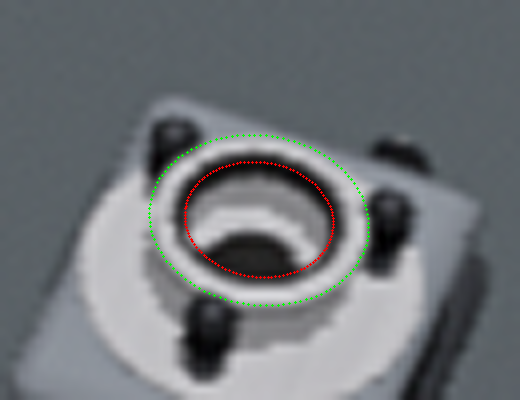

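View pics/ring_top.png

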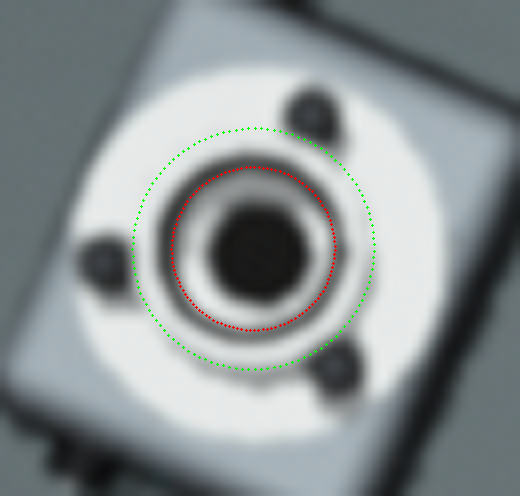

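Emit:
arm_command:
  series:
    - [0,0,0.1,-0.5,0,0,0]
    - [0,0,0,-0.5,0,0,0]
    - [0,0,0,0,0,0,0]
    - [0,0,0,0,0,0,0]

```text
clock: 10.37
eef_pos: [545.5, 159.3, 164.9]
tool_rot: [-0.033, 1.57, -2.816]
force: [0.3, -0.5, -3.5]
width: 36.6
```

```bash
python3 - <<'E'
from ball import *
s=st(); P=s['eef_pos']
im=ctrl.get_image("scene"); cv2.imwrite("pics/scene9.png",im)
for th in(25,35): print(fit(im,(360,170,410,220),P[2]-29.6,th=th,fr=.5))
x0,y0,x1,y1=345,165,425,235;k=8
g=cv2.resize(im[y0:y1,x0:x1],None,fx=k,fy=k,interpolation=3); cv2.imwrite("pics/c9.png",g)
E
```

```text
t 10.37 tcp [545.5 159.3 164.9] F [ 0.26 -0.47 -3.53] M [ 0.012 -0.017 -0.044] w 36.6
x [-0.001 -0.    -1.   ] y [ 0.352 -0.936 -0.   ] q [-0.42  0.6   0.13  1.82 -0.11  0.73 -1.44]
(array([555.18860551, 156.93488413,  26.42387647]), array([548.64544835, 157.4952846 ]))
(array([555.10356542, 157.01270213,  25.87363074]), array([547.55635288, 157.58458416]))
```

View pics/c9.png

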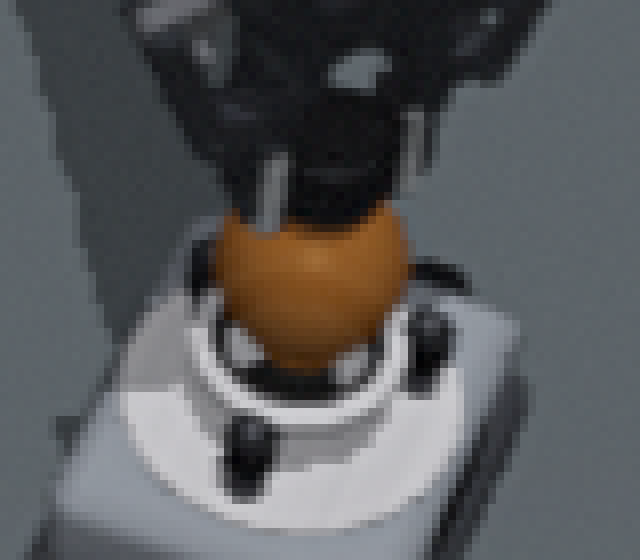

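Emit:
arm_command:
  series:
    - [0,0,0,-0.4,0,0,0]
    - [0,0,0,-0.4,0,0,0]
    - [0,0,0,-0.3,0,0,0]
    - [0,0,0,-0.2,0,0,0]
    - [0,0,0,0,0,0,0]
    - [0,0,0,0,0,0,0]

```text
clock: 10.92
eef_pos: [545.7, 159.3, 152.1]
tool_rot: [0.053, 1.57, -2.729]
force: [-0.2, -0.1, -2.6]
width: 36.3
```

```bash
python3 - <<'E'
from ball import *
s=st()
im=ctrl.get_image("scene"); cv2.imwrite("pics/scene10.png",im)
x0,y0,x1,y1=345,165,425,235;k=8
g=cv2.resize(im[y0:y1,x0:x1],None,fx=k,fy=k,interpolation=3); cv2.imwrite("pics/c10.png",g)
E
```

```text
t 10.92 tcp [545.7 159.3 152.1] F [-0.22 -0.13 -2.56] M [ 0.027  0.005 -0.031] w 36.3
x [-0. -0. -1.] y [ 0.351 -0.936  0.   ] q [-0.42  0.62  0.13  1.83 -0.11  0.7  -1.44]
```

View pics/c10.png

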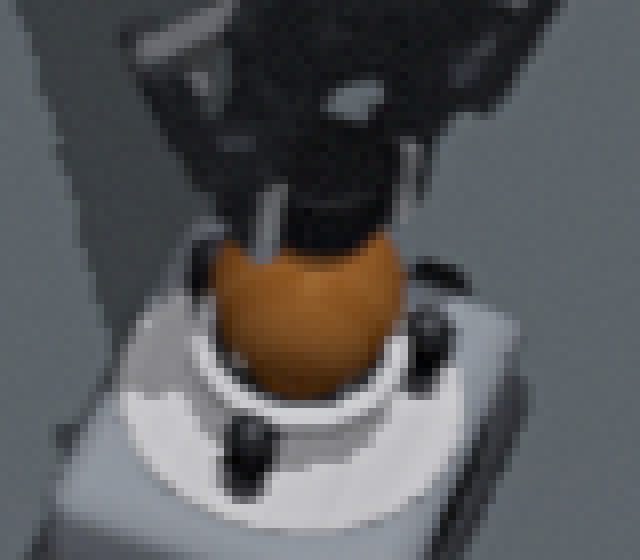

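Emit:
arm_command:
  series:
    - [0,0,0,-0.15,0,0,0]
    - [0,0,0,-0.15,0,0,0]
    - [0,0,0,0,0,0,0]
    - [0,0,0,0,0,0,0]

```text
clock: 11.3
eef_pos: [545.8, 159.4, 149.2]
tool_rot: [-0.269, 1.571, -3.051]
force: [-0.2, 0.0, -3.2]
width: 36.8
```

Emit:
arm_command:
  series:
    - [0,0,0,-0.15,0,0,0]
    - [0,0,0,0,0,0,0]
    - [0,0,0,0,0,0,0]

```text
clock: 11.55
eef_pos: [545.7, 159.3, 147.9]
tool_rot: [-0.127, 1.571, -2.91]
force: [-1.6, -0.9, -2.9]
width: 36.4
```

Emit:
arm_command:
  series:
    - [0,0,0,-0.15,0,0,0]
    - [0,0,0,0,0,0,0]
    - [0,0,0,0,0,0,0]

```text
clock: 11.8
eef_pos: [545.8, 159.4, 146.8]
tool_rot: [-2.738, 1.571, 0.763]
force: [-2.3, -0.8, 3.4]
width: 36.6
```

```bash
python3 -c "from h import *;st()"
```

```text
t 11.8 tcp [545.8 159.4 146.8] F [-2.32 -0.76  3.36] M [-0.116  0.492 -0.037] w 36.6
x [ 0.  0. -1.] y [ 0.351 -0.936 -0.   ] q [-0.41  0.62  0.12  1.83 -0.11  0.69 -1.44]
```

Emit:
arm_command:
  series:
    - [0,-0.1,-0.04,0,0,0,0]
    - [0,0,0,-0.1,0,0,0]
    - [0,0,0,-0.1,0,0,0]
    - [0,0,0,0,0,0,0]

```text
clock: 12.13
eef_pos: [544.9, 159.0, 144.4]
tool_rot: [-3.08, 1.57, 0.42]
force: [-1.3, -0.0, 5.4]
width: 36.3
```

Emit:
arm_command:
  series:
    - [0,0,0,-0.1,0,0,0]
    - [0,0,0,-0.1,0,0,0]
    - [0,0,0,-0.1,0,0,0]
    - [0,0,0,-0.1,0,0,0]
    - [0,0,0,0,0,0,0]

```text
clock: 12.55
eef_pos: [545.0, 159.0, 140.8]
tool_rot: [-2.865, 1.57, 0.635]
force: [-3.3, -0.5, 9.1]
width: 36.7
```

Emit:
arm_command:
  series:
    - [0,0,0,-0.1,0,0,0]
    - [0,0,0,-0.1,0,0,0]
    - [0,0,0,-0.1,0,0,0]
    - [0,0,0,0,0,0,0]

```text
clock: 12.88
eef_pos: [545.0, 159.1, 138.2]
tool_rot: [-2.877, 1.57, 0.623]
force: [-4.1, -0.7, 12.5]
width: 36.9
```

```bash
python3 -c "from h import *;st()"
```

```text
t 12.88 tcp [545.  159.1 138.2] F [-4.13 -0.72 12.47] M [-0.101  0.8    0.029] w 36.9
x [ 0.001  0.    -1.   ] y [ 0.351 -0.936 -0.   ] q [-0.41  0.63  0.12  1.84 -0.12  0.67 -1.43]
```

Emit:
arm_command:
  series:
    - [0,-0.1,0,-0.1,0,0,0]
    - [0,0,0,-0.1,0,0,0]
    - [0,0,0,0,0,0,0]

```text
clock: 13.13
eef_pos: [545.0, 159.1, 137.8]
tool_rot: [3.136, 1.568, 0.353]
force: [-5.3, -1.2, 21.0]
width: 36.4
```

Emit:
arm_command:
  series:
    - [0,0,0,-0.1,0,0,0]
    - [0,0,0,-0.1,0,0,0]
    - [0,0,0,0,0,0,0]

```text
clock: 13.38
eef_pos: [545.3, 159.2, 137.5]
tool_rot: [-3.087, 1.567, 0.413]
force: [-7.9, -1.6, 34.5]
width: 36.3
```

```bash
python3 - <<'E'
from ball import *
s=st()
im=ctrl.get_image("scene"); cv2.imwrite("pics/scene11.png",im)
x0,y0,x1,y1=345,165,425,235;k=8
g=cv2.resize(im[y0:y1,x0:x1],None,fx=k,fy=k,interpolation=3); cv2.imwrite("pics/c11.png",g)
E
```

```text
t 13.38 tcp [545.3 159.2 137.5] F [-7.9  -1.63 34.54] M [-0.5    1.742 -0.056] w 36.3
x [ 0.004  0.002 -1.   ] y [ 0.351 -0.936 -0.   ] q [-0.41  0.63  0.12  1.85 -0.12  0.66 -1.43]
```

View pics/c11.png

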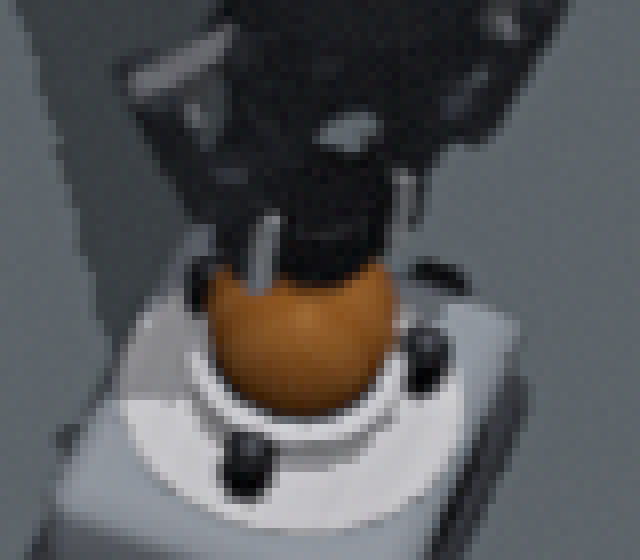

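Emit:
arm_command:
  series:
    - [0,0,0,0.12,0,0,0]
    - [0,0,0,0,0,0,0]
    - [0,0,0,0,0,0,0]
    - [0,0,0,0,0,0,0]
    - [0,0,0,0,0,0,0]
    - [0,0,0,0,0,0,0]

```text
clock: 13.93
eef_pos: [545.0, 159.1, 137.7]
tool_rot: [-3.127, 1.567, 0.373]
force: [-7.4, -1.2, 26.5]
width: 37.0
```

```bash
python3 - <<'E'
from ball import *
s=st()
im=ctrl.get_image("scene"); cv2.imwrite("pics/scene12.png",im)
E
```

```text
t 13.93 tcp [545.  159.1 137.7] F [-7.37 -1.23 26.46] M [-0.383  1.383  0.035] w 37.0
x [ 0.003  0.001 -1.   ] y [ 0.351 -0.936 -0.   ] q [-0.41  0.63  0.12  1.85 -0.12  0.66 -1.43]
```

View pics/scene12.png

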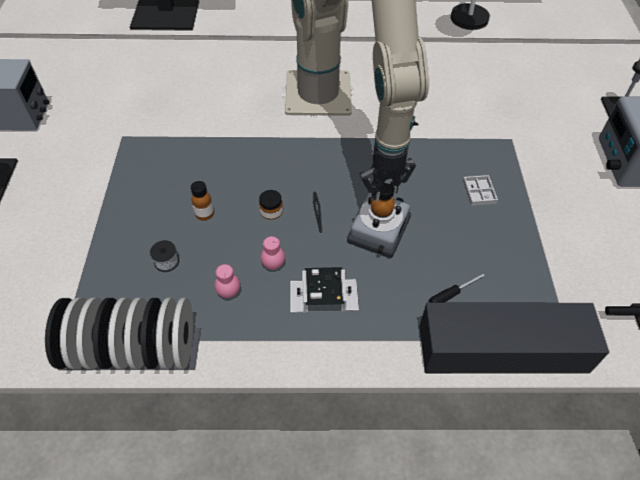

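The flask sits upright in the ring at (383,205), and all the other objects are where they started. The push is steady at 26 N, so I'm handing the job in.

```bash
python3 -c "
from cell import ctrl
print(ctrl.finish_job())"
```

```text
the job is handed in; nothing more can be done
None
```

The job is handed in at about 14 s, with the flask still gripped by its cap and held down in the mixer ring.

- **Cap:** I turned it about 95° clockwise with the flask standing on the bench. Over the last 15° the torque held at roughly 0.1 N m, well above the 0.012 N m of free turning, so I take the cap to be at its stop. The cameras could not resolve the ribs on the cap and neck, so I have no visual check of this.
- **Placing:** I lifted the flask upright by its cap and lowered it into the ring in small steps. It touched the ring at the expected height, with the tool at about 147 mm.
- **Pressing:** The ring sank to its hard stop, where the force jumped from 12.5 N to 34.5 N while the tool moved only 0.7 mm. I then eased the push to a steady 26 N, which with the flask's weight is well over the 15.5 N needed.
- **Last picture:** The flask stands upright in the lowered ring, and everything else is where it was.

**Checks that disagreed:**
- About 7 N of sideways force remained at the end, so the flask is probably 1 to 2 mm off the ring's centre.
- The two cameras disagreed by about 3 mm on the ring's x position. I settled it by comparing flask and ring in the same camera.
- The tool travelled about 9.3 mm from contact to the stop instead of 8 mm, so the flask may have slipped slightly in the grip.

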